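Turn a valve spindle upright and load it in the valve body

ROBOT

A 7-joint arm with a two-finger parallel gripper is mounted at the origin on the work surface. World frame = base frame: x ahead of the robot, y to its left, z up, the work surface at z = 0. Lengths are in m, angles in rad, forces in N, time in s.
With the tool pointing down it reaches from about 0.425 to 0.925 m from the base axis. Payload 6.8 kg.
Tool frame: the origin (TCP) lies midway between the tips of the shut fingers; the grasp point (between the pads) lies 19 mm behind it; x points along the fingers, y is the direction in which the jaws open and shut, and the axes are right-handed (so a half turn about x gives the same grasp; the last joint's range is limited). The gripper opens to 85 mm and grips with 20 to 120 N. Pads are 22 mm wide; open, the fingers measure 114 mm over their backs; the gripper's body (76 mm by 85 mm) begins 54 mm behind the grasp point. The pads swing forward as they close: fully open they stand 13 mm farther back than shut.
Start: joints at [-0.108, 0.477, 0.022, 1.555, -0.011, 1.109, -0.083], TCP at [0.675, 0, 0.231] pointing down, gripper open.
Joint ranges: [-2.96, 2.96], [-0.34, 2.1], [-1.41, 1.46], [0.24, 2.44], [-1.37, 4.51], [0.17, 1.92], [-2.96, 2.96]. Speed limits (rad/s): [2.39, 2.39, 3.14, 3.14, 3.14, 3.14, 3.14].

INTERFACE

Orientations are given as a rotation vector (axis times angle).
In Python, from bench import r, viewer, nets gives the robot as it stands.
- The arm moves only by the shell command python3 -m pendant 'ROWS' [FORCE]. ROWS is JSON, one flat list of numbers, 5 for each row, row after row: the finger opening in mm, from 0 to 85.4, then the shift along the tool's x, y, z in mm, then the turn about the tool's x in rad. A call has 1 to 20 rows; each row shifts and turns the commanded pose from where the row before left it, along the tool's axes as they then stand; what a row does not reach is not made up. A row lasts 1/8 s, in which the tool goes at most 62.5 mm and 10.7 degrees, less where a joint would pass 70% of its speed; a pose out of reach is approached as far as the arm can. A call with a gripper value outside its range is refused whole. The fingers move at their own pace and stop on an object; FORCE is the grip in N (left out, the last holds). Time passes only in rows, so rows that do not move let the fingers close. It gives the time, the measured TCP pose, the force and the opening at its end, in the units of the state.
- r.get_obs(): the state, without advancing time (a new reading comes with each control period).
- viewer.grab_frame(name): name is "scene" or "side" or "wrist"; returns (picture, depth): 480x640x3 uint8, red, green, blue; 480x640 float32, m along the optical axis (not along the pixel's ray), 0 where there is no reading.
- viewer.calibration(name): a dict with "mtx" (3x3 intrinsics, pixels), "world_to_cam" (4x4, takes a point from world to camera coordinates). Camera axes: x right, y up, looking along -z (the intrinsics and any distortion apply to the point x, -y, -z); pixel columns grow to the right and rows downward; lengths in m; the calibration is good to about 2 mm. A picture is of the moment at which its call begins: read the wrist's pose just before it. calibration takes no time and is no camera call; for the wrist camera it gives the pose at the moment of the call.
- r.hand_in(): hands the job in, once; it reports no verdict.
Trained networks look in the newest picture that a camera, given by its name, has taken for a name from the list of things; names that differ only in an ending like _2 or _b are one class to them, and where a whole thing is asked for, a point or a joint stands for the part that bears it (a point fixed in the world has none). Each returns a list of dicts, best first, with "score" (0 to 1); they miss things now and then, are a little off and sometimes report something else, mostly with a low value. They report only what shows in the picture. A call takes as long as a camera call. They do not tell look-alikes from the thing itself.
- nets.look_for(name, camera): "location" ([x, y, z] in m, in world coordinates, good to about 4 mm: the middle of the surface that is visible of it).
- nets.silhouettes(name, camera): "mask" (480x640 bool, what is visible of it).
The state is a dict: "clock": time; "joints": joint angles; "qvel": joint speeds; "tau": joint torques, N m; "tcp_pos": TCP position; "orientation": TCP orientation; "contact_force": force on the tool from outside, world axes, zero at the start; "moment": the same for the moment, N m; "grip_width": finger opening in m.
Only numpy, scipy, OpenCV 4.12 (cv2) and the standard library are available. Lean on these libraries where they do the work, as an engineer would, in place of code of your own. Each camera call takes 0.05 s, during which the arm holds its last target. There are 200 camera calls.

TASK

Take the brass spindle with the red collar out of the blue rack, push its free tip end up under the fixed steel bar of the blue-posted gate so that the spindle swivels in the fingers until it hangs upright with its tip down, then lower it tip first into the bore of the aluminium valve body, fully home, and let go.

Things in the scene. Friction and masses are not known exactly. Their poses are not given: they have to be found in the camera images.
- brass_centre (a point): Centre of the brass rod: 14 mm diameter, 110 mm long, 140 g. x runs tip to head. Red crowned collar, 20 mm diameter, 10 mm long, centred at x = +35 mm; head end at +55 mm; tip at -55 mm, tapering to 8 mm over 12 mm. Lies level in the rack, axis 45 mm up, head towards the robot. Hold it by the collar, fingers closing across it, at 25 to 60 N: it stays level, and about 5 N on the tip end swivels it.
- rack: Fixed blue rack, origin under its centre: base plate 110 x 210 mm, 8 mm high; two ribs along y, 6 mm thick, 48 mm high, at x = -12 and +36 mm, so the rods' head ends (-x) stick out freely. Three slots along x at y = -70, 0, +70 mm; rod centres at x = 0. The brass rod is in any one; the others hold steel rods of the same shape (green or yellow collar).
- bar (a point): Middle of the gate's fixed steel bar, 12 x 12 mm, axis 110 mm up, along its y; 216 mm free between posts ending 6 mm above its axis. x points across the bar, away from the robot. Below: base plate 60 mm deep, 8 mm high. With the tip under it and the hand on the robot's side, moving the hand up and towards the bar swings the tip down; it springs back about 5 degrees, so go slightly past upright.
- bore (a point): Centre of the mouth of a vertical bore in the top of the fixed aluminium valve body (block 56 x 56 mm, 70 mm high, round steel flanges either side along its y, out to 54 mm). Mouth 70 mm above the work surface, bore 23 mm in diameter below an 8 mm countersink, 50 mm deep, flat bottom. A rod fully home has its centre 5 mm above the mouth; it fits loosely and may lean up to 15 degrees.
There are look-alikes about, which are no part of the job. There is more than one size of the part that bears brass_centre; the job needs the smallest.

How it is judged:
By the outcome, as a careful person would: the job done as asked, in the order asked, and still so for the second after the job is handed in, with the robot touching nothing.
It also fails if it takes over 51 s, if anything falls off the work surface, if the arm or the gripper's body presses on something with over 40 N, if the wrist force passes 120 N, or if a joint passes its speed limit or range.

## Working session

There is one attempt and no reset: what is moved stays moved. The work goes in short steps, Python scripts to look and compute and a shell command to move; the robot and the scene stay as the last step left them, time stands still between calls to the robot, and variables do not carry over. Pictures are saved under pics/ and viewed, about 8 in all and at most 12, crops included, and the job is handed in when it is done.

```bash
ls; mkdir -p pics
cat > h.py <<'E'
from bench import r, viewer, nets
import numpy as np, cv2
from scipy.spatial.transform import Rotation as R
def grab(n,save=None):
    c=viewer.calibration(n); p,d=viewer.grab_frame(n)
    if save: cv2.imwrite('pics/'+save,cv2.cvtColor(p,cv2.COLOR_RGB2BGR))
    return c,p,d
def cloud(c,d):
    K=c['mtx'];T=np.linalg.inv(c['world_to_cam'])
    v,u=np.mgrid[0:d.shape[0],0:d.shape[1]]
    P=np.stack([(u-K[0,2])/K[0,0]*d,-(v-K[1,2])/K[1,1]*d,-d],-1)
    W=P@T[:3,:3].T+T[:3,3]; W[d==0]=np.nan
    return W
def proj(c,p):
    q=c['world_to_cam']@np.r_[p,1]; K=c['mtx']
    return np.array([K[0,2]+K[0,0]*q[0]/-q[2],K[1,2]+K[1,1]*q[1]/q[2]])
E
python3 - <<'E'
from h import *
for n in ("scene","side"):
    c,p,d=grab(n,n+"0.png"); print(n,{k:(v if k not in('mtx','world_to_cam') else '') for k,v in c.items()}, np.linalg.inv(c['world_to_cam'])[:3,3])
    for t in ("brass_centre","rack","bar","bore"):
        for q in nets.look_for(t,n): 
            if q['score']>.2: print(t,np.round(q['location'],3),round(q['score'],2),np.round(proj(c,q['location'])))
o=r.get_obs();print(o)
a=cv2.imread('pics/scene0.png');b=cv2.imread('pics/side0.png')
E
```

```text
pics
scene {'mtx': '', 'world_to_cam': ''} [1.1989197  0.85736742 0.75176329]
brass_centre [0.498 0.641 0.022] 0.69 [476. 361.]
brass_centre [0.176 0.31  0.015] 0.68 [420. 238.]
brass_centre [0.55  0.31  0.052] 0.49 [333. 292.]
rack [0.59  0.255 0.02 ] 0.66 [304. 301.]
bar [ 0.668 -0.02   0.008] 0.87 [205. 273.]
bar [0.589 0.257 0.018] 0.32 [305. 302.]
bore [ 0.519 -0.308  0.045] 0.9 [185. 203.]
side {'mtx': '', 'world_to_cam': ''} [0.40258649 1.01223417 0.83689054]
brass_centre [0.166 0.306 0.02 ] 0.84 [441. 323.]
brass_centre [0.548 0.306 0.047] 0.82 [266. 310.]
brass_centre [0.482 0.611 0.021] 0.67 [283. 454.]
rack [0.558 0.255 0.005] 0.67 [265. 305.]
bar [0.658 0.002 0.013] 0.86 [240. 233.]
bar [0.557 0.256 0.008] 0.63 [265. 305.]
bore [ 0.503 -0.327  0.048] 0.77 [305. 160.]
{'clock': 0.5, 'joints': array([-0.10811654,  0.4770668 ,  0.02242255,  1.55546325, -0.01149225,
        1.10926685, -0.0831194 ]), 'qvel': array([-2.15436227e-04, -8.35643888e-05, -8.63775123e-04, -2.94431407e-03,
        6.51381752e-04, -1.18352394e-03, -1.95498085e-03]), 'tau': array([-1.82770127e-03, -5.95807993e+01,  1.60429984e+00, -2.81287336e+01,
        1.24420351e-02,  2.61963898e-03,  1.51680712e-05]), 'tcp_pos': array([ 6.74990584e-01, -1.17354140e-06,  2.31236758e-01]), 'orientation': array([ 1.20918579,  1.20922618, -1.20929055]), 'contact_force': array([0.70980812, 0.51645054, 0.49088923]), 'moment': array([ 0.00711714, -0.01085399,  0.05744172]), 'grip_width': 0.08492673323467352}
```

View pics/scene0.png

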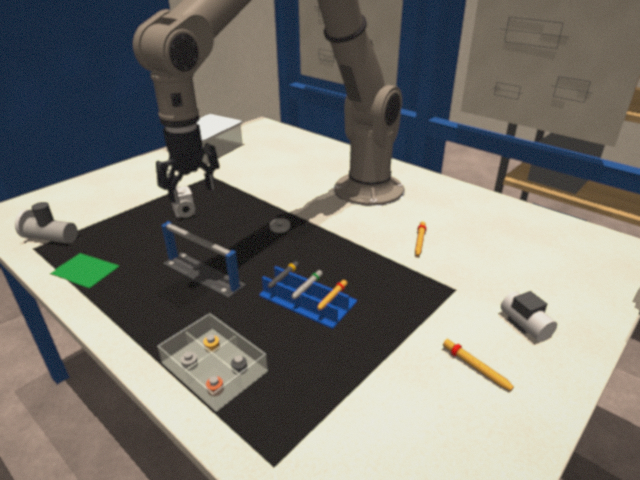

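View pics/side0.png

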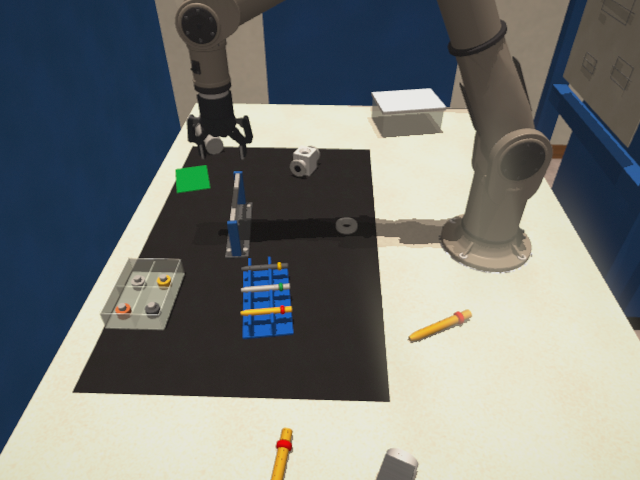

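Candidates for the spindle: the rod in the blue rack at scene (333,292), and loose ones at (420,238) and (478,361), which are off the rack and not the job. The valve body is at (183,203); the one at (45,230) and the dark one at (528,315) are look-alikes. I'll measure by depth now.

```bash
cat > m.py <<'E'
from h import *
def stat(n,m,W,lab):
    P=W[m]; P=P[~np.isnan(P).any(1)]
    if len(P)<5: print(n,lab,len(P)); return
    mu=np.median(P,0); C=P[:,:2]-P[:,:2].mean(0); u,s,vt=np.linalg.svd(C,full_matrices=False)
    pr=C@vt[0]; q=C@vt[1]
    ang=np.degrees(np.arctan2(vt[0,1],vt[0,0]))%180
    ctr=P[:,:2].mean(0)+vt[0]*(np.percentile(pr,1)+np.percentile(pr,99))/2
    print(n,lab,len(P),'med',mu.round(4),'mean',P.mean(0).round(4),'ang',round(ang,1),'len',np.ptp(np.percentile(pr,[1,99])).round(4),'wid',np.ptp(np.percentile(q,[1,99])).round(4),'mid',ctr.round(4),'zmax',np.percentile(P[:,2],97).round(4))
for n in ("scene","side"):
    c,p,d=grab(n); W=cloud(c,d); X,Y,Z=W[...,0],W[...,1],W[...,2]
    hsv=cv2.cvtColor(p,cv2.COLOR_RGB2HSV); H,S,V=[hsv[...,i].astype(int) for i in range(3)]
    rk=(abs(X-.56)<.1)&(abs(Y-.25)<.14)
    stat(n,rk&(H>100)&(H<130)&(S>120)&(Z>.043)&(Z<.056),W,'ribtops')
    stat(n,rk&(H>100)&(H<130)&(S>120)&(Z<.02),W,'rackplate')
    stat(n,rk&((H<35)|(H>172))&(S>130)&(Z>.03)&(Y>.28),W,'brass')
    stat(n,rk&((H<6)|(H>172))&(S>130)&(Z>.03)&(Y>.28),W,'collar')
    g=(abs(X-.665)<.1)&(abs(Y)<.14)
    stat(n,g&(Z>.1)&(Z<.125)&(S<90),W,'bar')
    stat(n,g&(H>100)&(H<130)&(S>120)&(Z>.03)&(Y>0),W,'post+'); stat(n,g&(H>100)&(H<130)&(S>120)&(Z>.03)&(Y<0),W,'post-')
    v=(abs(X-.51)<.08)&(abs(Y+.31)<.08)
    stat(n,v&(Z>.062)&(Z<.078),W,'blocktop')
    m=nets.silhouettes('bore',n)
    if m: stat(n,m[0]['mask'],W,'boremask')
    print(n,[x for x in map(lambda z:z.round(0),[proj(c,[.51,-.31,.07])])])
    u,w=proj(c,[.51,-.31,.05]).astype(int); cv2.imwrite(f'pics/{n}_v.png',cv2.resize(cv2.cvtColor(p[w-40:w+40,u-50:u+50],cv2.COLOR_RGB2BGR),None,fx=4,fy=4,interpolation=cv2.INTER_CUBIC))
    u,w=proj(c,[.56,.27,.05]).astype(int); cv2.imwrite(f'pics/{n}_r.png',cv2.resize(cv2.cvtColor(p[w-50:w+50,u-60:u+60],cv2.COLOR_RGB2BGR),(400,320),interpolation=cv2.INTER_CUBIC))
cv2.imwrite('pics/comb.png',np.vstack([np.hstack([cv2.imread(f'pics/{n}_{k}.png') for n in('scene','side')][:2]) if 0 else np.hstack([cv2.resize(cv2.imread(f'pics/{n}_{k}.png'),(400,300)) for n in('scene','side')]) for k in 'vr']))
E
python3 m.py
```

```text
scene ribtops 264 med [0.5831 0.2545 0.0449] mean [0.5753 0.2452 0.045 ] ang 98.7 len 0.206 wid 0.0558 mid [0.576  0.2407] zmax 0.0473
scene rackplate 1417 med [0.5948 0.2625 0.0057] mean [0.581  0.2583 0.0073] ang 105.5 len 0.2159 wid 0.139 mid [0.5848 0.2445] zmax 0.0188
scene brass 213 med [0.5495 0.3092 0.0474] mean [0.5505 0.3087 0.0468] ang 8.1 len 0.1093 wid 0.0192 mid [0.5511 0.3088] zmax 0.0516
scene collar 11 med [0.5168 0.3082 0.0496] mean [0.5168 0.306  0.0473] ang 99.8 len 0.014 wid 0.0056 mid [0.5171 0.304 ] zmax 0.0539
scene bar 416 med [ 0.672  -0.0235  0.1117] mean [ 0.6721 -0.0252  0.1102] ang 96.0 len 0.2167 wid 0.0149 mid [ 0.6725 -0.0288] zmax 0.1149
scene post+ 297 med [0.66   0.09   0.0765] mean [0.6562 0.0914 0.0763] ang 151.2 len 0.1171 wid 0.0201 mid [0.6196 0.1115] zmax 0.1137
scene post- 182 med [ 0.6865 -0.1363  0.0651] mean [ 0.686  -0.1309  0.0796] ang 76.3 len 0.1345 wid 0.0222 mid [ 0.6993 -0.0765] zmax 0.3816
scene blocktop 96 med [ 0.4966 -0.3401  0.0656] mean [ 0.4986 -0.3405  0.0655] ang 64.6 len 0.0597 wid 0.0364 mid [ 0.4975 -0.3429] zmax 0.0685
[... 591 characters left out ...]
 med [0.5121 0.3079 0.0507] mean [0.5119 0.3072 0.0501] ang 92.1 len 0.0138 wid 0.0059 mid [0.5119 0.306 ] zmax 0.0557
side bar 250 med [ 0.6645 -0.0149  0.1155] mean [ 0.665  -0.0199  0.115 ] ang 96.1 len 0.2175 wid 0.0121 mid [ 0.6657 -0.027 ] zmax 0.1179
side post+ 269 med [0.6522 0.0903 0.0791] mean [0.6522 0.0905 0.0782] ang 163.5 len 0.0224 wid 0.0163 mid [0.653  0.0902] zmax 0.1159
side post- 99 med [ 0.6726 -0.1366  0.0612] mean [ 0.674  -0.1363  0.0672] ang 6.3 len 0.0229 wid 0.0095 mid [ 0.6778 -0.1359] zmax 0.1165
side blocktop 200 med [ 0.507  -0.3418  0.0691] mean [ 0.5062 -0.3412  0.0686] ang 72.4 len 0.0835 wid 0.0579 mid [ 0.5082 -0.3348] zmax 0.073
side [array([302., 156.])]
```

View pics/comb.png

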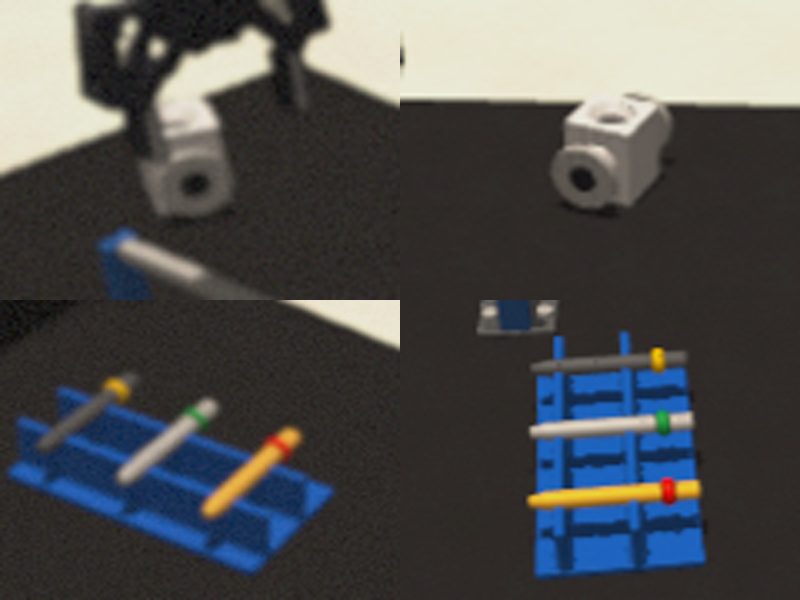

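The rack's brass rod has a red collar and is in the slot with rack y = +70; grey/yellow and white/green are the others. The valve mouth faces up at (0.507, -0.335). Moving to a pre-grasp now.

```bash
cat > go.py <<'E'
import sys
from h import *
# target TCP x y z yaw(deg) -> tool shift from current pose (turn first, then shift)
x,y,z,yaw=map(float,sys.argv[1:5]); o=r.get_obs(); A=R.from_rotvec(o['orientation'])
M=A.as_matrix(); ty=M[:,1]; cur=np.degrees(np.arctan2(ty[1],ty[0])); cur-=90; cur=(cur+90)%180-90
print('t',o['clock'],'tcp',o['tcp_pos'].round(4),'axes x',M[:,0].round(3),'y',ty.round(3),'z',M[:,2].round(3),'yaw',cur.round(2))
d=np.array([x,y,z])-o['tcp_pos']; turn=-np.radians(yaw-cur) # tool x is down
print('turn',turn.round(4),'shift now mm',(M.T@d*1000).round(1),'shift after turn',((A*R.from_rotvec([turn,0,0])).as_matrix().T@d*1000).round(1))
E
python3 go.py 0.5135 0.305 0.13 8.3
```

```text
t 0.7 tcp [ 0.675  -0.      0.2313] axes x [ 0.  0. -1.] y [ 1. -0.  0.] z [-0. -1. -0.] yaw 90.0
turn 1.4259 shift now mm [ 101.3 -161.5 -305. ] shift after turn [ 101.3 -325.1  115.8]
```

```bash
python3 -m pendant '[60,0,0,0,0.178,60,0,0,0,0.178,60,0,0,0,0.178,60,0,0,0,0.178,60,0,0,0,0.178,60,0,0,0,0.178,60,0,0,0,0.178,60,0,0,0,0.18,60,6,-41,14.5,0,60,6,-41,14.5,0,60,6,-41,14.5,0,60,6,-41,14.5,0,60,19,-41,14.5,0,60,19,-41,14.5,0,60,19,-41,14.5,0,60,20,-38,14.3,0,60,0,0,0,0]' 40
python3 go.py 0.5135 0.305 0.026 8.3
python3 - <<'E'
from h import *
c,p,d=grab('wrist','w1.png')
print([proj(c,q).round(0) for q in ([.5135,.305,.045],[.548,.31,.045])])
W=cloud(c,d); hsv=cv2.cvtColor(p,cv2.COLOR_RGB2HSV); H,S=hsv[...,0],hsv[...,1]
X,Y,Z=W[...,0],W[...,1],W[...,2]
m=((H<6)|(H>172))&(S>130)&(abs(X-.51)<.05)&(abs(Y-.305)<.04)&(Z>.03)
print('collar',m.sum(),np.nanmean(W[m],0),np.nanpercentile(W[m],[2,98],axis=0))
m=((H<35)|(H>172))&(S>130)&(abs(X-.55)<.1)&(abs(Y-.305)<.04)&(Z>.03)
Q=W[m];Q=Q[~np.isnan(Q).any(1)];print('rod',len(Q),Q.mean(0),np.polyfit(Q[:,0],Q[:,1],1),np.percentile(Q,[1,99],axis=0))
# valve from side, arm is away
for n in('side','scene'):
    c,p,d=grab(n,n+'1.png');W=cloud(c,d);X,Y,Z=W[...,0],W[...,1],W[...,2]
    m=(abs(X-.51)<.08)&(abs(Y+.33)<.08)&(Z>.06)&(Z<.08)
    mk=m.astype(np.uint8); ys,xs=np.nonzero(m); Q=W[m]; print(n,len(Q),Q.mean(0).round(4),cv2.minAreaRect((Q[:,:2]*1000).astype(np.float32)))
    np.save('pics/'+n+'W.npy',W)
    u,w=proj(c,[.51,-.335,.07]).astype(int); cv2.imwrite(f'pics/{n}_v.png',cv2.resize(cv2.cvtColor(p[w-30:w+30,u-32:u+32],cv2.COLOR_RGB2BGR),(400,375),interpolation=cv2.INTER_CUBIC)); print(n,'crop origin',u-32,w-30)
a=np.hstack([cv2.imread(f'pics/{n}_v.png') for n in('side','scene')]); cv2.imwrite('pics/v1.png',a)
E
```

```text
clock: 2.82
tcp_pos: [0.5101, 0.3088, 0.1286]
orientation: [2.139, 0.163, -2.146]
contact_force: [-0.5, -0.7, 0.6]
grip_width: 0.06
t 2.825 tcp [0.5101 0.3088 0.1286] axes x [-0.004  0.    -1.   ] y [ 0.151 -0.989 -0.001] z [-0.988 -0.151  0.004] yaw 8.7
turn 0.0069 shift now mm [102.6   4.3  -3.2] shift after turn [102.6   4.3  -3.2]
[array([326., 243.]), array([327., 185.])]
collar 441 [0.5139455  0.30179147 0.0511204 ] [[0.5094314  0.2930386  0.04469647]
 [0.51794372 0.31035273 0.05412681]]
rod 4276 [0.54800401 0.30674673 0.04958036] [0.14473139 0.22743334] [[0.49403767 0.2936679  0.04524639]
 [0.60017412 0.31800874 0.05351987]]
side 62 [ 0.4833 -0.3372  0.0674] ((480.0063781738281, -348.7746887207031), (89.34366607666016, 16.938217163085938), 75.42687225341797)
side crop origin 270 122
scene 180 [ 0.51   -0.3447  0.0651] ((511.058837890625, -341.29840087890625), (102.25800323486328, 55.68526840209961), 66.51346588134766)
scene crop origin 149 161
```

View pics/w1.png

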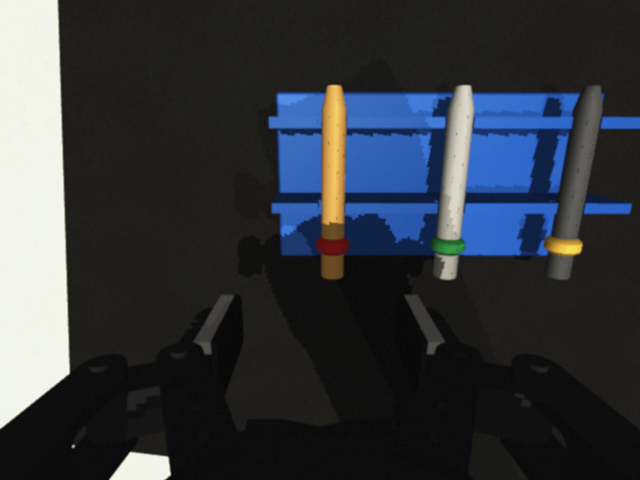

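View pics/v1.png

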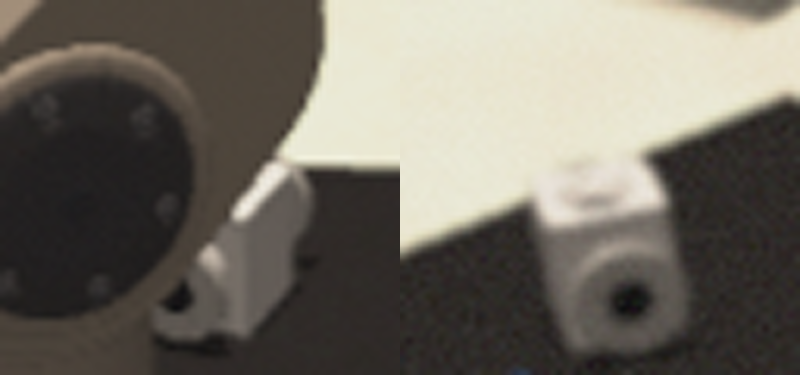

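The wrist view shows the red-collared brass rod on the left (collar at 333,245), with green at (448,245) and yellow at (563,245); the fingers straddle it. Descending and gripping.

```bash
python3 -m pendant '[60,20,3.2,-1.5,0.008,60,20,3.1,-1.5,0,60,25,0,0,0,60,22,0,0,0,60,15.5,0,0,0,60,0,0,0,0]' 40; python3 -m pendant '[0,0,0,0,0,0,0,0,0,0,0,0,0,0,0,0,0,0,0,0,0,0,0,0,0,0,0,0,0,0]' 40; python3 go.py 0.514 0.303 0.026 8.3; python3 -c "
from h import *
grab('wrist','w2.png')"
```

```text
clock: 3.72
tcp_pos: [0.5175, 0.2979, 0.0272]
orientation: [2.15, 0.145, -2.152]
contact_force: [0.3, 0.2, -0.3]
grip_width: 0.06
clock: 4.47
tcp_pos: [0.5178, 0.3002, 0.0283]
orientation: [2.152, 0.149, -2.15]
contact_force: [0.2, 3.6, 4.5]
grip_width: 0.0178
t 4.475 tcp [0.5178 0.3002 0.0283] axes x [ 0.001  0.002 -1.   ] y [ 0.137 -0.991 -0.001] z [-0.991 -0.137 -0.001] yaw 7.87
turn -0.0075 shift now mm [ 2.3 -3.3  3.4] shift after turn [ 2.3 -3.3  3.4]
```

View pics/w2.png

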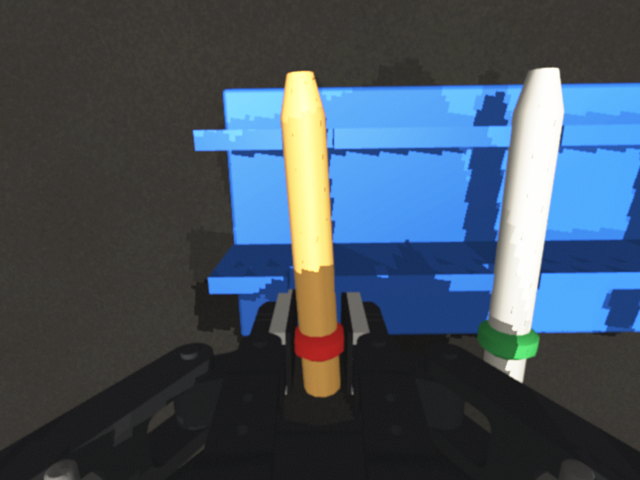

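```bash
python3 -m pendant '[34,0,0,0,0,34,0,0,0,0,34,2,-3.5,4,-0.007,34,0,0,0,0]' 40; python3 -m pendant '[0,0,0,0,0,0,0,0,0,0,0,0,0,0,0,0,0,0,0,0,0,0,0,0,0]' 40; python3 go.py 0.514 0.303 0.026 8.3
```

```text
clock: 5.03
tcp_pos: [0.512, 0.3019, 0.0252]
orientation: [2.145, 0.155, -2.148]
contact_force: [0.2, 0.7, -0.2]
grip_width: 0.0338
clock: 5.65
tcp_pos: [0.5128, 0.3019, 0.0258]
orientation: [2.147, 0.154, -2.147]
contact_force: [-0.9, -0.3, 1.0]
grip_width: 0.0178
t 5.65 tcp [0.5128 0.3019 0.0258] axes x [-0. -0. -1.] y [ 0.143 -0.99   0.   ] z [-0.99  -0.143  0.   ] yaw 8.23
turn -0.0011 shift now mm [-0.2 -0.9 -1.3] shift after turn [-0.2 -0.9 -1.3]
```

```bash
python3 -m pendant '[0,-10,0,0,0,0,-20,0,0,0,0,-25,0,0,0,0,-25,0,0,0.038,0,0,43,2,0,0,0,43,2,0,0,0,43,2,0,0,0,43,2,0,0,0,43,2,0,0,0,43,2,0,0,0,43,2,0,0,0,43,2,0,0,0,0,0,0]'; python3 go.py 0.5412 -0.0402 0.066 6.05
cat > bar.py <<'E'
from h import *
import sys
for n in('scene','side','wrist'):
    c,p,d=grab(n,n+sys.argv[1]+'.png'); W=cloud(c,d); X,Y,Z=W[...,0],W[...,1],W[...,2]
    m=(abs(X-.665)<.035)&(abs(Y+.027)<.09)&(Z>.1)&(Z<.122)
    Q=W[m]; 
    if len(Q)>20:
        f=np.polyfit(Q[:,1]+.027,Q[:,0],1); e=Q[:,0]-np.polyval(f,Q[:,1]+.027); print(n,'bar',len(Q),'x at mid',f[1].round(4),'slope',f[0].round(3),'spread',np.percentile(e,[3,97]).round(4),'z',np.percentile(Q[:,2],[5,50,95]).round(4))
    hsv=cv2.cvtColor(p,cv2.COLOR_RGB2HSV); H,S=hsv[...,0],hsv[...,1]
    t=r.get_obs()['tcp_pos']
    m=((H<35)|(H>172))&(S>120)&(abs(X-t[0]-.04)<.12)&(abs(Y-t[1])<.05)&(Z>.02)
    Q=W[m]
    if len(Q)>20: 
        mu=Q.mean(0); v=np.linalg.svd(Q-mu,full_matrices=False)[2][0]; v*=np.sign(v[0]) if abs(v[0])>.3 else -np.sign(v[2])
        print(n,'rod',len(Q),mu.round(4),'dir',v.round(3),'ext',np.ptp((Q-mu)@v).round(4))
E
python3 bar.py 3
```

```text
clock: 7.28
tcp_pos: [0.5338, -0.0464, 0.1075]
orientation: [2.172, 0.105, -2.168]
contact_force: [0.6, -0.4, -0.5]
grip_width: 0.0176
t 7.275 tcp [ 0.5338 -0.0464  0.1075] axes x [ 0.002 -0.002 -1.   ] y [ 0.099 -0.995  0.002] z [-0.995 -0.099 -0.002] yaw 5.66
turn -0.0069 shift now mm [41.5 -5.5 -7.9] shift after turn [41.5 -5.5 -7.9]
scene bar 349 x at mid 0.6724 slope -0.105 spread [-0.008   0.0047] z [0.1033 0.1116 0.1143]
scene rod 173 [ 0.5837 -0.0387  0.1251] dir [ 0.983  0.168 -0.078] ext 0.0936
side bar 207 x at mid 0.6657 slope -0.108 spread [-0.0051  0.0063] z [0.1092 0.1154 0.1181]
side rod 171 [ 0.5783 -0.0332  0.1277] dir [ 0.995  0.088 -0.045] ext 0.1071
wrist rod 5564 [ 0.542  -0.0403  0.13  ] dir [ 0.986  0.14  -0.091] ext 0.1066
```

View pics/wrist3.png

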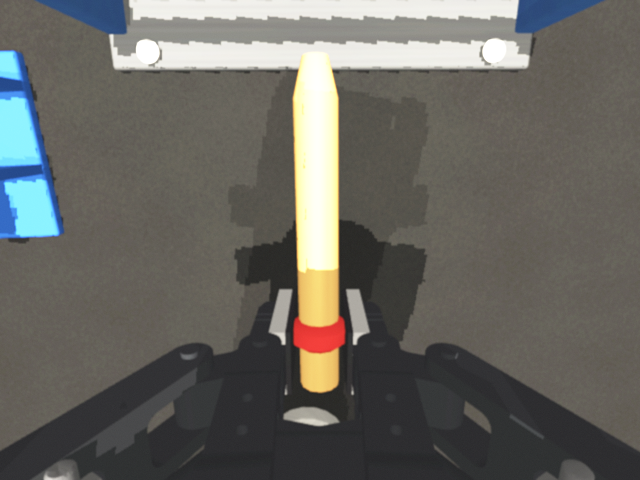

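Wrist view: the rod is level in the fingers, collar at (320,335) between the pads, tip at (316,60) pointing at the gate. The bar's centre fits at x = 0.666, y = -0.027, yaw 6.1°. I'll go under the bar and swing to about 45°, then check.

```bash
python3 -m pendant '[0,21,-3,0,-0.007,0,20.5,-2,0,0,0,0,0,-17,0,0,0,0,-18,0,0,0,0,-17,0,0,0,0,0,0]'; python3 go.py 0.5855 -0.0355 0.066 6.05; python3 -m pendant '[0,-12,0,0,0,0,-9,0,-2.3,0,0,-9,0,-2.3,0,0,-8,0,-4.5,0,0,-8,0,-4.5,0,0,-6,0,-6,0,0,-6,0,-6,0,0,0,0,0,0]'; python3 go.py 0.6108 -0.0328 0.1245 6.05; python3 bar.py 4 | grep rod
```

```text
clock: 8.18
tcp_pos: [0.5857, -0.0288, 0.0646]
orientation: [2.164, 0.126, -2.161]
contact_force: [-0.0, 0.4, -0.8]
grip_width: 0.0174
t 8.175 tcp [ 0.5857 -0.0288  0.0646] axes x [ 0.001  0.001 -1.   ] y [ 0.116 -0.993 -0.001] z [-0.993 -0.116 -0.001] yaw 6.64
turn 0.0103 shift now mm [-1.4  6.7  1. ] shift after turn [-1.4  6.7  0.9]
clock: 9.18
tcp_pos: [0.6109, -0.028, 0.1227]
orientation: [2.165, 0.122, -2.162]
contact_force: [-1.1, 0.1, -2.5]
grip_width: 0.0179
t 9.175 tcp [ 0.6109 -0.028   0.1227] axes x [ 0.001 -0.    -1.   ] y [ 0.113 -0.994  0.   ] z [-0.994 -0.113 -0.001] yaw 6.47
turn 0.0073 shift now mm [-1.8  4.8  0.6] shift after turn [-1.8  4.8  0.6]
scene rod 165 [ 0.6448 -0.0223  0.1156] dir [ 0.698  0.086 -0.711] ext 0.0962
side rod 104 [ 0.6372 -0.0196  0.1188] dir [ 0.717  0.061 -0.695] ext 0.1045
wrist rod 8471 [ 0.6259 -0.0261  0.1328] dir [ 0.726  0.061 -0.685] ext 0.1106
```

View pics/side4.png

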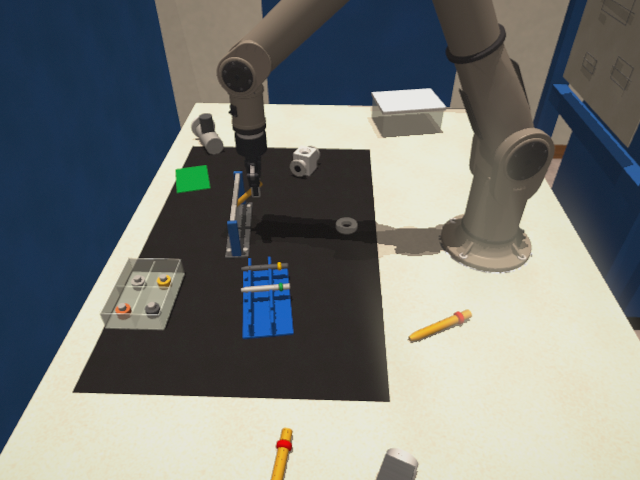

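The side view shows the rod swung to about 45° under the bar, at (250,190), exactly as planned. Continuing past upright.

```bash
python3 -m pendant '[0,-6,0,-7,0,0,-4.5,0,-7.4,0,0,-1.5,0,-7.4,0,0,-1.2,0,-7.2,0,0,-0.5,0,-7,0,0,0,0,-6.5,0,0,0,0,-5.5,0,0,0,0,0,0]'; python3 bar.py 5 | grep rod; python3 -m pendant '[0,0,0,12,0,0,-15,0,20,0,0,-20,0,20,0,0,0,0,0,0]'; python3 bar.py 6 |grep rod
python3 - <<'E'
from h import *
for n in('side','scene'):
    c,p,d=grab(n);W=cloud(c,d);X,Y,Z=W[...,0],W[...,1],W[...,2]
    m=(abs(X-.51)<.08)&(abs(Y+.33)<.08)&(Z>.062)&(Z<.08);Q=W[m]; print(n,len(Q),Q.mean(0).round(4),cv2.minAreaRect((Q[:,:2]*1000).astype(np.float32)))
    u,w=proj(c,[.51,-.335,.07]).astype(int); cv2.imwrite(f'pics/{n}_v.png',cv2.resize(cv2.cvtColor(p[w-30:w+30,u-32:u+32],cv2.COLOR_RGB2BGR),(400,375),interpolation=cv2.INTER_CUBIC)); print(n,'crop origin',u-32,w-30)
cv2.imwrite('pics/v2.png',np.hstack([cv2.imread(f'pics/{n}_v.png') for n in('side','scene')]))
E
```

```text
clock: 10.32
tcp_pos: [0.658, -0.0226, 0.136]
orientation: [2.164, 0.122, -2.163]
contact_force: [-3.3, -0.4, 0.4]
grip_width: 0.0178
scene rod 105 [ 0.6631 -0.0204  0.1342] dir [-0.102 -0.068 -0.992] ext 0.3718
side rod 81 [ 0.6496 -0.0192  0.0998] dir [-0.114 -0.064 -0.991] ext 0.0615
wrist rod 3925 [ 0.661  -0.0219  0.159 ] dir [-0.015 -0.048 -0.999] ext 0.0843
clock: 10.98
tcp_pos: [0.6059, -0.029, 0.1727]
orientation: [2.168, 0.122, -2.16]
contact_force: [-0.3, -0.2, -1.6]
grip_width: 0.0176
scene rod 172 [ 0.6133 -0.0272  0.152 ] dir [-0.039  0.001 -0.999] ext 0.1182
side rod 96 [ 0.6057 -0.0248  0.1347] dir [ 0.013 -0.064 -0.998] ext 0.0652
wrist rod 5052 [ 0.6097 -0.0277  0.1853] dir [ 0.049 -0.034 -0.998] ext 0.111
side 203 [ 0.5058 -0.3433  0.0684] ((506.0762023925781, -343.34149169921875), (108.59195709228516, 57.81692123413086), 69.07423400878906)
side crop origin 270 122
scene 153 [ 0.5101 -0.3453  0.0657] ((509.1116943359375, -346.3349914550781), (64.88822174072266, 55.90788269042969), 66.14864349365234)
scene crop origin 149 161
```

View pics/v2.png

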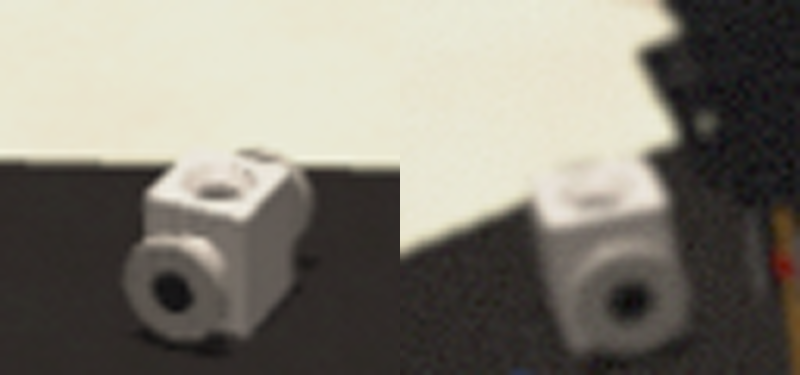

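The rod now hangs upright within about 3° in all views. The valve mouth is at (218,182) in the side crop and (593,186) in the scene crop; I'll intersect those rays with z = 0.07.

```bash
python3 - <<'E'
from h import *
def ray(n,u,v,z=.07):
    c=viewer.calibration(n);K=c['mtx'];T=np.linalg.inv(c['world_to_cam'])
    D=T[:3,:3]@np.array([(u-K[0,2])/K[0,0],-(v-K[1,2])/K[1,1],-1]);o=T[:3,3];return o+D*(z-o[2])/D[2]
print(ray('side',270+218/6.25-.5,122+182/6.25-.5).round(4),ray('scene',149+193/6.25-.5,161+186/6.25-.5).round(4))
E
python3 go.py 0.507 -0.342 0.172 6.3
```

```text
[ 0.5045 -0.3463  0.07  ] [ 0.5073 -0.3482  0.07  ]
t 11.225 tcp [ 0.6062 -0.0282  0.1703] axes x [-0. -0. -1.] y [ 0.113 -0.994  0.   ] z [-0.994 -0.113  0.   ] yaw 6.49
turn 0.0032 shift now mm [ -1.7 300.6 134. ] shift after turn [ -1.7 301.  133. ]
```

```bash
python3 -m pendant '[0,-15,0,0,0,0,0,38,17,0,0,0,38,17,0,0,0,38,17,0,0,0,38,17,0,0,0,38,17,0,0,0,38,17,0,0,0,38,17,0,0,0,38,16,0,0,0,0,0,0]'; python3 go.py 0.506 -0.345 0.185 6.3
python3 - <<'E'
from h import *
for n in('wrist','side','scene'):
    c,p,d=grab(n,n+'7.png');W=cloud(c,d);X,Y,Z=W[...,0],W[...,1],W[...,2]
    m=(abs(X-.506)<.07)&(abs(Y+.345)<.07)&(Z>.062)&(Z<.08);Q=W[m]
    if len(Q)>9: print(n,len(Q),Q.mean(0).round(4),cv2.minAreaRect((Q[:,:2]*1000).astype(np.float32)))
    t=r.get_obs()['tcp_pos'];hsv=cv2.cvtColor(p,cv2.COLOR_RGB2HSV); H,S=hsv[...,0],hsv[...,1]
    m=((H<35)|(H>172))&(S>110)&(abs(X-t[0])<.03)&(abs(Y-t[1])<.03)&(Z>.09)&(Z<.25);Q=W[m]
    mu=Q.mean(0);v=np.linalg.svd(Q-mu,full_matrices=False)[2][0];v*=-np.sign(v[2]);lo=Q[Q[:,2]<np.percentile(Q[:,2],10)].mean(0)
    print(n,'rod',len(Q),mu.round(4),v.round(3),'low',lo.round(4))
E
```

```text
clock: 12.48
tcp_pos: [0.5041, -0.3505, 0.1871]
orientation: [2.165, 0.112, -2.165]
contact_force: [0.1, 0.3, -1.7]
grip_width: 0.0178
t 12.475 tcp [ 0.5041 -0.3505  0.1871] axes x [ 0.    -0.003 -1.   ] y [ 0.106 -0.994  0.003] z [-0.994 -0.106  0.   ] yaw 6.08
turn -0.0038 shift now mm [ 2.  -5.3 -2.4] shift after turn [ 2.  -5.3 -2.4]
wrist 4817 [ 0.5083 -0.3456  0.0678] ((503.8546447753906, -346.9189758300781), (106.80370330810547, 56.33518600463867), 67.29730224609375)
wrist rod 5048 [ 0.5076 -0.3499  0.2015] [ 0.054 -0.038 -0.998] low [ 0.5092 -0.3522  0.1438]
side 208 [ 0.5049 -0.3438  0.0683] ((505.6143493652344, -344.4443359375), (100.86361694335938, 60.487735748291016), 70.31676483154297)
side rod 58 [ 0.5041 -0.3436  0.1519] [ 0.001 -0.057 -0.998] low [ 0.5046 -0.3466  0.1216]
scene 158 [ 0.5101 -0.345   0.0655] ((510.77581787109375, -343.7417297363281), (98.94454193115234, 55.83772659301758), 65.32801055908203)
scene rod 69 [ 0.5138 -0.3435  0.1762] [-0.058  0.016 -0.998] low [ 0.5124 -0.344   0.127 ]
```

View pics/wrist7.png

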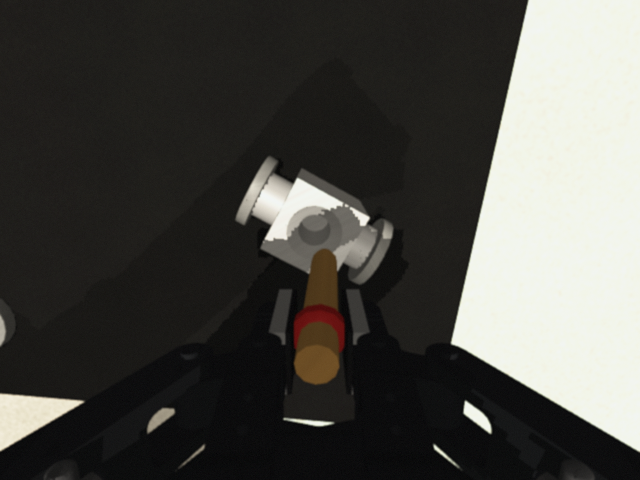

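Wrist view: mouth centred at about (316,230), rod tip at (322,253), and nothing in between. Converting both.

```bash
python3 - <<'E'
from h import *
def ray(n,u,v,z=.07):
    c=viewer.calibration(n);K=c['mtx'];T=np.linalg.inv(c['world_to_cam'])
    D=T[:3,:3]@np.array([(u-K[0,2])/K[0,0],-(v-K[1,2])/K[1,1],-1]);o=T[:3,3];return o+D*(z-o[2])/D[2]
print(ray('wrist',316,230),ray('wrist',322,256,.116))
E
python3 go.py 0.507 -0.3465 0.187 6.1
```

```text
[ 0.50941121 -0.34234387  0.07      ] [ 0.50623602 -0.34645238  0.116     ]
t 12.625 tcp [ 0.5068 -0.3449  0.1863] axes x [ 0.001  0.001 -1.   ] y [ 0.114 -0.994 -0.001] z [-0.994 -0.114 -0.001] yaw 6.52
turn 0.0073 shift now mm [-0.7  1.6 -0. ] shift after turn [-0.7  1.6 -0. ]
```

```bash
python3 -m pendant '[0,0,0,0,0,0,0,0,0,0]'; for i in 1 2; do python3 - <<'E'
from h import *
o=r.get_obs();print(o['clock'],o['tcp_pos'].round(4))
def ray(c,u,v,z=.07):
    K=c['mtx'];T=np.linalg.inv(c['world_to_cam'])
    D=T[:3,:3]@np.array([(u-K[0,2])/K[0,0],-(v-K[1,2])/K[1,1],-1]);o=T[:3,3];return o+D*(z-o[2])/D[2]
c,p,d=grab('wrist')
W=cloud(c,d)
# block-top normal view: dark bore via depth deep inside
X,Y,Z=W[...,0],W[...,1],W[...,2]
m=(abs(X-.508)<.022)&(abs(Y+.344)<.022)&(Z<.060)&(Z>-.02)
n,l,s,ce=cv2.connectedComponentsWithStats(m.astype(np.uint8)); k=1+s[1:,4].argmax(); Q=W[l==k]
print('bore comp',s[k],ce[k].round(1),np.nanmean(Q,0).round(4),ray(c,*ce[k],.062).round(4))
hsv=cv2.cvtColor(p,cv2.COLOR_RGB2HSV); H,S=hsv[...,0],hsv[...,1]
m=(H<25)&(S>110); m[:, :300]=0; m[:,345:]=0; ys,xs=np.nonzero(m[:300]); y0=ys.min(); print('tip row',y0,'cols',xs[ys<y0+6].mean(),ray(c,xs[ys<y0+6].mean(),y0+6,.115).round(4))
E
done
```

```text
clock: 12.88
tcp_pos: [0.5066, -0.3447, 0.1861]
orientation: [2.163, 0.124, -2.162]
contact_force: [0.3, -0.3, -1.0]
grip_width: 0.0179
12.875 [ 0.5066 -0.3447  0.1861]
bore comp [306 220  33  30 761] [322.  234.5] [ 0.4967 -0.348   0.0324] [ 0.5044 -0.3469  0.062 ]
tip row 249 cols 323.9264705882353 [ 0.5065 -0.3473  0.115 ]
12.925 [ 0.5065 -0.345   0.186 ]
bore comp [306 219  32  31 768] [321.7 234.3] [ 0.4967 -0.348   0.0325] [ 0.5044 -0.3469  0.062 ]
tip row 249 cols 323.86567164179104 [ 0.5064 -0.3475  0.115 ]
```

Settled: the bore is at (0.505, -0.347) and the tip at (0.5065, -0.347), so 2 mm off, against 7.5 mm clearance. Lowering.

```bash
python3 -m pendant '[0,10,-0.5,1.8,0,0,15,0,0,0,0,15,0,0,0,0,0,0,0,0]'; python3 -m pendant '[0,12,0,0,0,0,12,0,0,0,0,12,0,0,0,0,8,0,0,0,0,0,0,0,0]'; python3 -m pendant '[0,4,0,0,0,0,4,0,0,0,0,2,0,0,0,0,0,0,0,0]'; python3 bar.py 8 | grep rod
```

```text
clock: 13.48
tcp_pos: [0.5031, -0.3447, 0.1439]
orientation: [2.161, 0.124, -2.168]
contact_force: [-0.1, 0.2, -1.4]
grip_width: 0.0179
clock: 14.1
tcp_pos: [0.5038, -0.3452, 0.1012]
orientation: [2.162, 0.123, -2.165]
contact_force: [-0.6, 0.5, -0.8]
grip_width: 0.0175
clock: 14.6
tcp_pos: [0.5041, -0.3454, 0.0919]
orientation: [2.163, 0.122, -2.164]
contact_force: [-0.0, -0.1, -1.5]
grip_width: 0.0173
scene rod 42 [ 0.5122 -0.3424  0.1012] dir [-0.035 -0.078 -0.996] ext 0.1499
side rod 24 [ 0.5037 -0.3409  0.0734] dir [-0.031 -0.162 -0.986] ext 0.0245
wrist rod 4809 [ 0.5076 -0.3449  0.1093] dir [ 0.062 -0.038 -0.997] ext 0.09
```

View pics/wrist8.png

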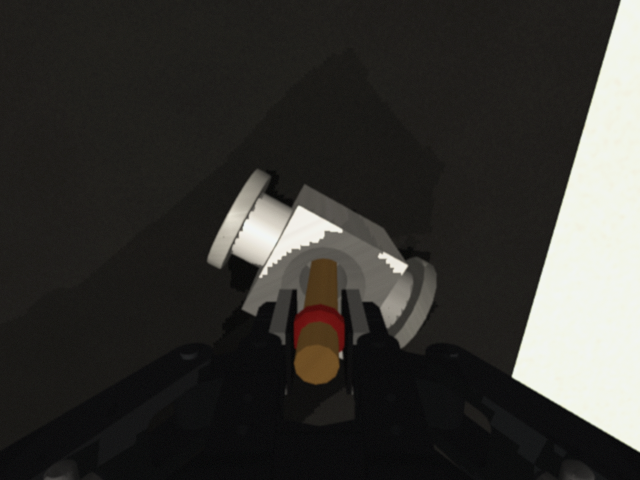

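The rod is in the bore with no side force, about 1 mm above home. Releasing and retreating straight up.

```bash
python3 -m pendant '[0,1,0,0,0,0,0,0,0,0]'; python3 -m pendant '[26,0,0,0,0,34,0,0,0,0,45,0,0,0,0,45,0,0,0,0,45,-20,0,0,0,45,-30,0,0,0,45,-40,0,0,0,45,-40,0,0,0,45,0,0,0,0,45,0,0,0,0]'
python3 - <<'E'
from h import *
for n in('wrist','side','scene'):
    c,p,d=grab(n,n+'9.png');W=cloud(c,d);X,Y,Z=W[...,0],W[...,1],W[...,2]
    hsv=cv2.cvtColor(p,cv2.COLOR_RGB2HSV); H,S=hsv[...,0],hsv[...,1]
    m=((H<35)|(H>172))&(S>110)&(abs(X-.505)<.03)&(abs(Y+.345)<.03)&(Z>.06)&(Z<.2);Q=W[m]
    print(n,'rod',len(Q),Q.mean(0).round(4),'z pct',np.percentile(Q[:,2],[2,50,98]).round(4),'top',Q[Q[:,2]>np.percentile(Q[:,2],85)].mean(0).round(4))
    if n=='side':
        u,w=proj(c,[.505,-.345,.09]).astype(int); a=cv2.resize(cv2.cvtColor(p[w-36:w+36,u-36:u+36],cv2.COLOR_RGB2BGR),(400,400),interpolation=cv2.INTER_CUBIC)
    if n=='wrist': b=cv2.resize(cv2.cvtColor(p,cv2.COLOR_RGB2BGR),(400,300))
cv2.imwrite('pics/f.png',np.hstack([a,np.vstack([b,np.zeros((100,400,3),np.uint8)])]))
E
```

```text
clock: 15.0
tcp_pos: [0.5045, -0.3457, 0.0914]
orientation: [2.164, 0.122, -2.162]
contact_force: [-0.4, -0.1, 0.6]
grip_width: 0.0176
clock: 16.25
tcp_pos: [0.5041, -0.3453, 0.2215]
orientation: [2.164, 0.122, -2.163]
contact_force: [0.2, -0.1, -0.6]
grip_width: 0.0454
wrist rod 845 [ 0.5079 -0.349   0.1137] z pct [0.0634 0.1164 0.1299] top [ 0.5052 -0.3493  0.1295]
side rod 79 [ 0.5041 -0.3437  0.0971] z pct [0.0643 0.0962 0.13  ] top [ 0.5045 -0.3435  0.1266]
scene rod 53 [ 0.5102 -0.3421  0.0961] z pct [0.0679 0.0976 0.1272] top [ 0.5102 -0.3422  0.1232]
```

View pics/f.png

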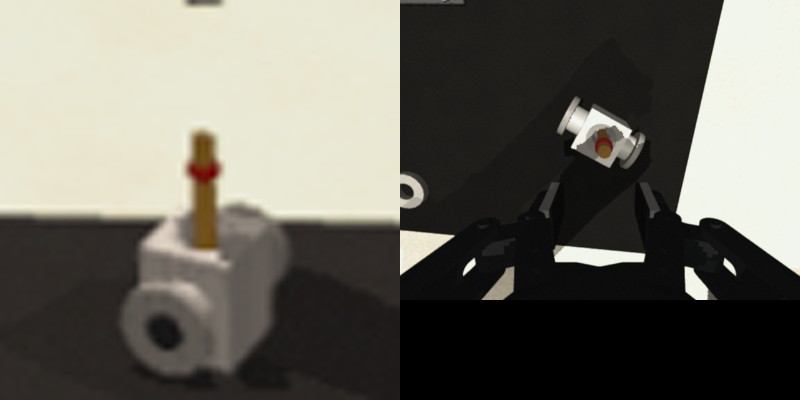

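The spindle stands upright in the bore. Its head top is at z = 0.130, which is exactly right for fully home, and the gripper is clear. Handing in.

```bash
python3 -c "
from bench import r
print(r.hand_in(), r.get_obs()['clock'])"
```

```text
the job is handed in; nothing more can be done
the job is handed in; nothing more can be done
```

The job is done and handed in at about 16.4 s of the 51 s. I took the red-collared brass spindle from the blue rack and swung it upright under the gate bar. I then lowered it tip first into the valve bore, let go and retreated.

**Last checks:**
- **Seating:** the head top is at z = 0.130 m, the height for fully home, in the wrist and side views. The scene camera read 3 mm lower, which fits its bias elsewhere.
- **Upright:** the rod is visibly upright and the gripper is about 90 mm above it.
- **Forces:** the wrist force readings at the end of each move stayed at or below about 6 N.

**Disagreements along the way:**
- **Regrip:** the first grip sat a few millimetres off, so I gripped again before lifting.
- **Grip opening:** it read 17.8 mm on the 20 mm collar, yet the hold never slipped.
- **Bore position:** one wrist fix, taken before the arm had settled, was about 5 mm out, so I measured again before lowering.

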